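# Start the snap press from its control station

### The job

Start the snap press from the three-module control station in front of it: first push down the raised end of the rocker switch until it has tipped fully over, then push the square key all the way in (it stays in), and last press the round mushroom button all the way down and keep it down - the program finishes while still holding it. Press in that order only, with the fingers; nothing has to be picked up, and the loose dies, spool, bobbin and tape roll round the station must be left where they are.

Things in the scene. Friction and masses are not known exactly. Their poses are not given: they have to be found in the camera images.
- station: flat aluminium base plate, 112 (x) x 240 (y) x 8 mm, fixed to the worktop; origin at the centre of its underside, z up. Three grey switch boxes stand on it in a row along its y axis at y = -72, 0 and +72 mm, square to it; box tops are 42 mm above the worktop. Which box stands where differs from run to run
- rocker_box: grey box, 84 (x) x 64 (y) x 34 mm, on the plate; origin at the centre of its underside, axes as the plate's. On it the black rocker, 58 (x) x 32 (y) mm: two facets in a shallow V, pivot along y through the box's middle, 49 mm above the worktop. At the start the +x facet is raised, the other level; fully over, the +x facet is level and the other raised
- rocker_raised (a point): point on the face of the rocker's raised end, 22 mm from the pivot, 8 mm from the end, where to press; moves and turns with the rocker. At the start about 58 mm above the worktop, 49 mm when fully over. Two low grey cheeks 62 mm long, 34 mm apart, tops 46 mm above the worktop, flank the rocker
- rocker (a joint): rocker angle in rad, 0 = +x end raised (off), 0.4 = fully over (on), at the stop; starts 0 to 0.06. It stays where it is left (friction: about 2 N at 20 mm from the pivot)
- key_box: grey box, 84 (x) x 64 (y) x 34 mm, on the plate, carrying the square key; origin at the centre of its underside
- key_top (a point): centre of the top of the square black key, 32 x 32 mm, in the middle of its box: 58 mm above the worktop when out, 50 mm when fully in (8 mm above the box top); moves with the key, z up
- key (a joint): travel of the square key in m, 0 = out, 0.008 = fully in, at the stop; starts 0 to 0.0015. It stays where it is pushed to (friction: about 3 N to move it)
- button_box: grey box, 84 (x) x 64 (y) x 34 mm, on the plate, carrying the round button; origin at the centre of its underside
- button_top (a point): centre of the slightly domed top of the round black mushroom button, 38 mm diameter (flat part about 24 mm), in the middle of its box: 63.5 mm above the worktop when up and 55.5 mm when fully down; moves with the button, z up
- button (a joint): travel of the round button in m, 0 = up, 0.008 = fully down, at the stop. It springs back: 1.6 N to start it, 4.8 N fully down
- tall_die: loose steel setting die standing on the worktop close to the robot's side of the station, 22 mm diameter, 45 mm tall; origin at the centre of its underside
- short_die: loose dark steel setting die beside it, 22 mm diameter, 38 mm tall; origin at the centre of its underside
- green_spool: loose spool of thread lying on its side off the station's +y end, 55 x 33 x 33 mm; origin at the centre of its underside
- bobbin: loose metal bobbin beyond the station (its +x side), 21 mm diameter, 11 mm tall; origin at the centre of its underside
- tape_roll: loose roll of paper tape lying flat off the station's -y end, 80 mm diameter, 19 mm tall; origin at the centre of its underside

How it is judged (in metres and radians):
On the way, in this order (a step that is already met when the one before it is completed fails the run):
1. the rocker is tipped fully over (value of joint rocker above 0.28 rad), for 0.1 s.
2. with the rocker on, the square key is fully in (value of joint rocker above 0.28 rad and value of joint key above 0.006 m), for 0.1 s.
3. with both set, the round button is pressed all the way down by the fingers (all of step 2 and value of joint button above 0.006 m and contact force between the fingers and button_box above 1 N), for 0.2 s.
At the end, for the whole second after the job is handed in: the rocker is at least 0.28 rad of its 0.4 rad over, the square key at least 6 mm of its 8 mm in, and the round button is held at least 6 mm of its 8 mm down by the robot's fingers (contact force over 1 N) (all of step 3); the arm keeps its last pose, push and grip.
It fails at once if the square key is pushed in (past 4 mm) before the rocker is over (0.26 rad) (value of joint key above 0.004 m and value of joint rocker below 0.26 rad).
It fails at once if the round button is pressed (past 4 mm) before the rocker is over and the square key is in (value of joint button above 0.004 m and (value of joint rocker below 0.26 rad or value of joint key below 0.0055 m)).
It fails at once if a loose die, the spool, the bobbin or the tape roll is lifted or shifted by more than 20 mm (distance of any of tall_die, short_die, green_spool, bobbin, tape_roll from where it was at the start of the episode above 0.02 m).
It also fails if it takes over 35 s, if anything falls off the work surface, if the arm or the gripper's body presses on something with over 40 N, if the wrist force passes 120 N, or if a joint passes its speed limit or range.

### The arm

A 7-joint arm with a two-finger parallel gripper is mounted at the origin on a cart in front of the work surface, level with it; the furniture and walls round the work are solid. World frame = base frame: x ahead of the robot, y to its left, z up, the work surface at z = 0. Lengths are in mm, angles in rad, forces in N, time in s.
With the tool pointing down it reaches from about 400 to 925 mm from the base axis. Payload 5.6 kg.
Tool frame: the origin (TCP) lies at the centre of the arm's flange, where the gripper is bolted on; the fingertips stand 173 mm ahead of it and the grasp point (between the pads) lies 155 mm ahead of it (r.nose_length is the z of the fingertips in the tool frame, in mm); z points along the fingers, y is the line along which they close (so a half turn about z gives the same grasp; the last joint's range is limited). The gripper opens to 85 mm and grips with 20 to 120 N. Pads are 22 mm wide; open, the fingers measure 114 mm over their backs; the gripper's body (76 mm by 85 mm) begins 54 mm behind the grasp point. The pads swing forward as they close: fully open they stand 13 mm farther back than shut.
Start: joints at [-1.364, 0.468, -0.012, 1.603, 0.006, 1.071, -0.056], TCP at [160.72, 629.818, 404.69] pointing down, gripper open.
Joint ranges: [-2.53, 2.53], [-0.31, 2.02], [-1.57, 1.55], [0.28, 2.44], [-1.29, 4.43], [0.15, 1.84], [-2.92, 2.92]. Speed limits (rad/s): [2.57, 2.57, 3.14, 3.14, 3.14, 3.14, 3.14].

### API

Orientations are given as a unit quaternion [w, x, y, z].
In Python, from station import r, imaging gives the robot as it stands.
- The arm moves only by the tool send_rows, never from a script. Its argument "commands" is a list of rows, each a list of 6 numbers: the shift along the tool's x, y, z in mm, then the turn, a rotation vector about the tool's x, y, z in degrees. In form: [[tx, ty, tz, rx, ry, rz], ...]. A call has 1 to 12 rows; each row shifts and turns the commanded pose from where the row before left it, along the tool's axes as they then stand; what a row does not reach is not made up. A row lasts 1/12 s, in which the tool goes at most 41.7 mm and 7.16 degrees, less where a joint would pass 70% of its speed; a pose out of reach is approached as far as the arm can. A call with a gripper value outside its range is refused whole. "claw" is the finger opening in mm, from 0 to 85.4, set as the call begins (left out, the last holds). The fingers move at their own pace and stop on an object; the grip force is fixed at half the most. Time passes only in rows, so rows that do not move let the fingers close. It gives the time, the measured TCP pose, the force, the opening and the grip force at its end, in the units of the state.
- r.get_state(): the state, without advancing time (a new reading comes with each control period).
- imaging.grab_frame(name): name is "side" or "top" or "wrist"; returns the picture (480x640x3 uint8, red, green, blue); there is no depth.
- imaging.calibration(name): a dict with "mtx" (3x3 intrinsics, pixels), "distortion" ([k1, k2, p1, p2, k3] as OpenCV has them; the pictures are not rectified), "R" (3x3) and "t" (3): a world point X has camera coordinates R X + t. Camera axes: x right, y down, z forward; pixel columns grow to the right and rows downward; lengths in mm; the calibration is good to about 2 mm. A picture is of the moment at which its call begins: read the wrist's pose just before it. calibration takes no time and is no camera call; for the wrist camera it gives the pose at the moment of the call.
- r.sign_off(): hands the job in; it is judged then, once.
The state is a dict: "t": time; "q": joint angles; "dq": joint speeds; "joint_torque": joint torques, N m; "tcp_pos": TCP position; "orientation": TCP orientation; "contact_force": force on the tool from outside, world axes, zero at the start; "torque": the same for the moment, N m; "width": opening from 0.0 (shut) to 1.0 (fully open); "grasp_force": force on a finger pad.
Only numpy, scipy, OpenCV 4.12 (cv2) and the standard library are available. Lean on these libraries where they do the work, as an engineer would, in place of code of your own. Each camera call takes 0.05 s, during which the arm holds its last target. There are 200 camera calls.

## Working session

There is one attempt and no reset: what is moved stays moved. The work goes in short steps, Python scripts to look and compute and a tool call to move; the robot and the scene stay as the last step left them, time stands still between calls to the robot, and variables do not carry over. Pictures are saved under pics/ and viewed, at most 10 in all, crops included, and the job is handed in when it is done.

Besides the shell and the picture viewer there is one more tool, called after ">>>" by a JSON object that holds its "method" and its "body", one argument or row to a line. send_rows: Moves the arm, as the interface text tells. Its arguments: {"type":"object","properties":{"commands":{"type":"array"},"claw":{"type":"number"}},"required":["commands"]}

```bash
ls; mkdir -p pics
python3 - <<'E'
from station import r, imaging
import cv2
for n in ("top","side"):
    cv2.imwrite(f"pics/{n}0.png", imaging.grab_frame(n)[:,:,::-1])
    c=imaging.calibration(n); print(n,c)
s=r.get_state(); print(s)
E
```

```text
pics
top {'mtx': array([[530.96789431,   0.        , 315.07347696],
       [  0.        , 530.96789431, 241.01680001],
       [  0.        ,   0.        ,   1.        ]]), 'distortion': array([-0.12633095,  0.        ,  0.        ,  0.        ,  0.        ]), 'R': array([[-1.44580899e-04, -9.99991418e-01,  4.14032966e-03],
       [-9.96038917e-01, -2.24143878e-04, -8.89180783e-02],
       [ 8.89182433e-02, -4.13678532e-03, -9.96030337e-01]]), 't': array([  77.85026482,  542.74260935, 1005.18201549])}
side {'mtx': array([[557.19479932,   0.        , 321.18384703],
       [  0.        , 557.19479932, 236.88208996],
       [  0.        ,   0.        ,   1.        ]]), 'distortion': array([-0.01595241,  0.        ,  0.        ,  0.        ,  0.        ]), 'R': array([[ 0.83746097, -0.54626302,  0.01599484],
       [-0.17960765, -0.30275787, -0.93599079],
       [ 0.51613972,  0.78098296, -0.35166092]]), 't': array([-389.40222066,  197.20075928,  634.84710897])}
{'t': 0.1, 'q': array([-1.36400457,  0.46831549, -0.0116202 ,  1.60354188,  0.00600835,
        1.07141384, -0.05630644]), 'dq': array([-0.00172275, -0.00078139, -0.0010411 , -0.00224566, -0.00061691,
       -0.00186106, -0.0006493 ]), 'joint_torque': array([ 1.03374929e-03, -5.33518946e+01,  2.16177508e-02, -2.51967859e+01,
        1.15419645e-02,  4.26635423e-03, -2.24055697e-06]), 'tcp_pos': array([160.66139768, 629.59524451, 403.81196651]), 'orientation': array([-4.39903470e-05,  1.24596845e-01,  9.92207111e-01, -8.20829474e-04]), 'contact_force': array([-0.13116732,  0.03124952,  0.42492223]), 'torque': array([-0.04141909, -0.00949289,  0.02161214]), 'grasp_force': 0.0, 'width': 1.0015453796965044}
```

View pics/top0.png

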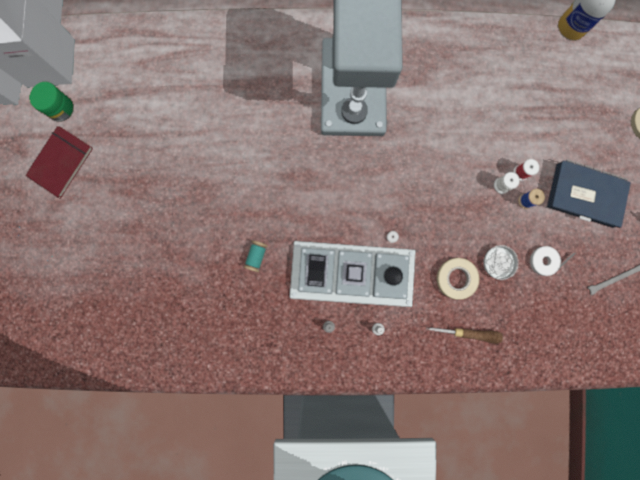

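View pics/side0.png

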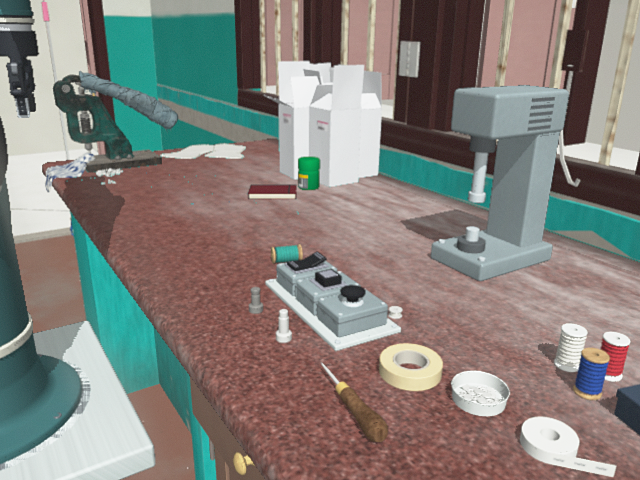

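The top view shows the plate spanning about (291..414, 242..306). The rocker is at (316,270), which is the +y end, the key at (355,273) and the button at (394,275). The dies are at (329,327) and (378,329). The side view agrees with the order and shows the far (+x) rocker end raised.

```bash
cat > h.py <<'E'
import numpy as np, cv2
from scipy.spatial.transform import Rotation as Ro
from station import r, imaging
def cast(c,px,z):
    p=cv2.undistortPoints(np.float64(px).reshape(-1,1,2),c["mtx"],c["distortion"])[:,0]
    d=np.c_[p,np.ones(len(p))]@c["R"]; o=-c["R"].T@c["t"]
    return o+d*((z-o[2])/d[:,2])[:,None]
def row(target_xyz,yaw_y=None):
    """tool-frame shift from the present pose to put the TCP at target"""
    s=r.get_state(); q=s["orientation"]; R=Ro.from_quat(q[[1,2,3,0]])
    return R.inv().apply(np.array(target_xyz)-s["tcp_pos"]),s,R
E
python3 - <<'E'
from h import *
im=cv2.imread("pics/top0.png"); c=imaging.calibration("top")
hsv=cv2.cvtColor(im,cv2.COLOR_BGR2HSV)
m=((hsv[:,:,1]<45)&(hsv[:,:,2]>110)).astype(np.uint8)*255
m[:235]=0;m[312:]=0;m[:,:284]=0;m[:,420:]=0
cs=max(cv2.findContours(m,0,2)[0],key=cv2.contourArea)
w=cast(c,cs.reshape(-1,2),8)[:,:2].astype(np.float32)
rc=cv2.minAreaRect(w); print("plate",rc)
print(cv2.boxPoints(rc).round(1).tolist())
for n,(x0,x1,y0,y1),z in(("rocker",(302,331,248,294),53),("key",(341,369,258,288),58),("button",(380,408,260,290),61)):
    b=(hsv[y0:y1,x0:x1,2]<70).astype(np.uint8)*255
    k=max(cv2.findContours(b,0,2)[0],key=cv2.contourArea)
    u=cast(c,k.reshape(-1,2)+[x0,y0],z)[:,:2].astype(np.float32)
    print(n,cv2.minAreaRect(u))
s=r.get_state();R=Ro.from_quat(s["orientation"][[1,2,3,0]]);print(R.as_matrix().round(3),r.nose_length)
E
```

```text
plate ((492.1562805175781, 3.38592529296875), (245.0752410888672, 139.87643432617188), 86.1054458618164)
[[414.1000061035156, -114.0999984741211], [553.5999755859375, -123.5999984741211], [570.2999877929688, 120.9000015258789], [430.70001220703125, 130.39999389648438]]
rocker ((488.2037048339844, 75.98638916015625), (29.137298583984375, 51.59798812866211), 87.18482971191406)
key ((483.5730895996094, 16.2664794921875), (11.279732704162598, 29.217485427856445), 66.50520324707031)
button ((474.9226989746094, -66.36778259277344), (31.610300064086914, 31.906604766845703), 44.50216293334961)
[[-0.969  0.247 -0.   ]
 [ 0.247  0.969 -0.002]
 [-0.    -0.002 -1.   ]] 173.4
```

>>> {"method": "send_rows", "body": {
  "commands": [
    [-19, -22, 0, 0, 0, 0],
    [-19, -22, 0, 0, 0, 0],
    [-19, -22, 0, 0, 0, 0],
    [-19, -22, 0, 0, 0, 0],
    [-19, -22, 0, 0, 0, 0],
    [-19, -22, 0, 0, 0, 0],
    [-19, -22, 0, 0, 0, 0],
    [-19, -22, 0, 0, 0, 0],
    [-19, -22, 0, 0, 0, 0],
    [-19, -22, 0, 0, 0, 0],
    [-19, -22, 0, 0, 0, 0],
    [-19, -22, 0, 0, 0, 0]
  ],
  "claw": 0
}}

```text
t: 1.1
tcp_pos: [316.6, 316.1, 404.5]
orientation: [-0.0, 0.125, 0.992, -0.0]
contact_force: [0.2, -0.5, 0.4]
width: -0.002
grasp_force: 0.0
```

>>> {"method": "send_rows", "body": {
  "commands": [
    [-19, -22, 0, 0, 0, 0],
    [-19, -22, 0, 0, 0, 0],
    [-19, -22, 0, 0, 0, 0],
    [-19, -22, 0, 0, 0, 0],
    [-19, -22, 0, 0, 0, 0],
    [-19, -22, 0, 0, 0, 0],
    [-19, -22, 0, 0, 0, 0],
    [-19, -22, 0, 0, 0, 0],
    [-19, -22, 0, 0, 0, 0],
    [-19, -22, 0, 0, 0, 0],
    [-19, -22, 0, 0, 0, -5],
    [0, 0, 0, 0, 0, -5]
  ]
}}

```text
t: 2.1
tcp_pos: [460.6, 26.5, 404.9]
orientation: [0.001, 0.039, 0.999, -0.001]
contact_force: [-0.5, 1.0, 0.0]
width: -0.001
grasp_force: 0.0
```

Run:
```python
from h import *
s=r.get_state();c=imaging.calibration("wrist")
im=imaging.grab_frame("wrist")[:,:,::-1].copy(); cv2.imwrite("pics/w1.png",im)
import pickle; pickle.dump(c,open("w1.pkl","wb"))
print(s["t"],s["tcp_pos"],Ro.from_quat(s["orientation"][[1,2,3,0]]).as_matrix().round(3),s["width"])
```

```text
2.1 [460.55798514  26.50239483 404.90732614] [[-0.997  0.079  0.002]
 [ 0.079  0.997 -0.002]
 [-0.002 -0.002 -1.   ]] -0.001320960312509946
```

View pics/w1.png

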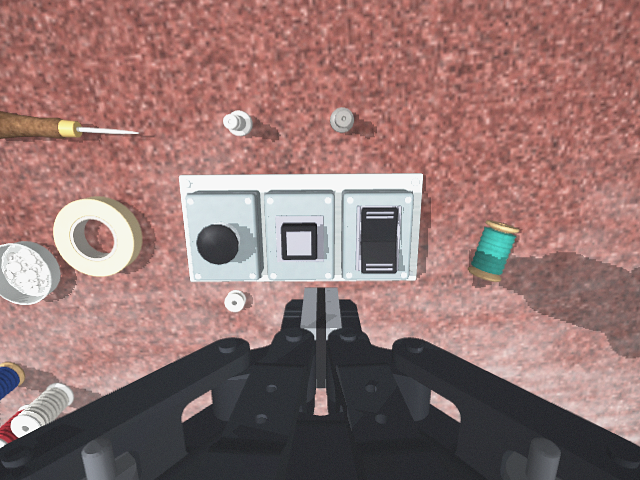

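The wrist view shows the button at (217,244), the key at (299,241) and the rocker from (361,206) to (398,271). The plate's upper corners are at (180,175) and (423,174). The closed fingertips are at (321,290).

Run:
```python
from h import *
import pickle
c=pickle.load(open("w1.pkl","rb")); im=cv2.imread("pics/w1.png"); g=im.max(2)
P={}
for n,(x0,x1,y0,y1),z in(("rocker",(352,410,198,276),52),("key",(276,324,215,266),58),("button",(190,246,218,270),60)):
    b=(g[y0:y1,x0:x1]<75).astype(np.uint8)*255
    k=max(cv2.findContours(b,0,2)[0],key=cv2.contourArea)
    k=cv2.convexHull(k)
    u=cast(c,k.reshape(-1,2)+[x0,y0],z)[:,:2].astype(np.float32)
    print(n,cv2.boundingRect(k),np.round(np.concatenate([np.ravel(v) for v in cv2.minAreaRect(u)]),1)); P[n]=np.array(cv2.minAreaRect(u)[0])
print("plate corners",cast(c,[[180,175],[423,174],[416,280],[190,280]],8).round(1).tolist())
d=P["rocker"]-P["button"]; print(np.linalg.norm(d),np.degrees(np.arctan2(-d[0],d[1])))
```

```text
rocker (9, 10, 37, 65) [485.   77.2  32.2  60.5  87.2]
key (6, 8, 35, 37) [478.2   5.9  30.3  33.1  85.3]
button (7, 7, 41, 39) [474.8 -65.9  35.5  34.8  85.5]
plate corners [[415.9, -107.6, 8.0], [433.6, 128.5, 8.0], [543.6, 120.7, 8.0], [525.1, -116.9, 8.0]]
143.41755354412226 -4.085922756618403
```

>>> {"method": "send_rows", "body": {
  "commands": [
    [-13.8, 17.7, 0, 0, 0, 0],
    [-13.8, 17.7, 0, 0, 0, 0],
    [-13.7, 17.7, 0, 0, 0, 0],
    [0, 0, 25, 0, 0, 0],
    [0, 0, 25, 0, 0, 0],
    [0, 0, 25, 0, 0, 0],
    [0, 0, 25, 0, 0, 0],
    [0, 0, 20, 0, 0, 0],
    [0, 0, 15, 0, 0, 0],
    [0, 0, 10, 0, 0, 0],
    [0, 0, 5, 0, 0, 0],
    [0, 0, 0, 0, 0, 0]
  ]
}}

```text
t: 3.15
tcp_pos: [503.8, 81.6, 253.9]
orientation: [-0.001, 0.038, 0.999, -0.0]
contact_force: [0.8, 0.1, 0.8]
width: 0.001
grasp_force: 0.0
```

Run:
```python
from h import *
im=imaging.grab_frame("wrist")[:,:,::-1].copy(); cv2.imwrite("pics/w2.png",im)
s=r.get_state();print(s["t"],s["tcp_pos"],Ro.from_quat(s["orientation"][[1,2,3,0]]).as_matrix().round(3),s["contact_force"])
```

```text
3.2 [504.20365304  81.56013838 254.70681037] [[-0.997  0.076 -0.   ]
 [ 0.076  0.997  0.   ]
 [ 0.     0.    -1.   ]] [ 0.13053262  0.20573629 -0.71550246]
```

View pics/w2.png

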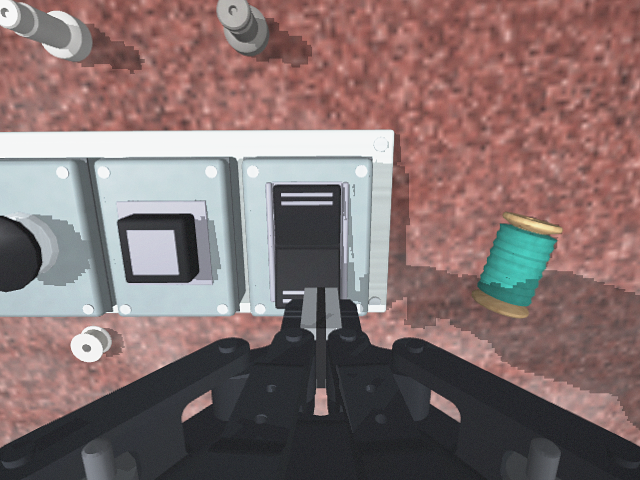

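The closed fingers sit over the rocker's raised end, about 5 mm too far toward +y. I'll correct that and then press.

>>> {"method": "send_rows", "body": {
  "commands": [
    [-2.2, -5.2, 0, 0, 0, 0],
    [0, 0, 8, 0, 0, 0],
    [0, 0, 8, 0, 0, 0],
    [0, 0, 3, 0, 0, 0],
    [0, 0, 3, 0, 0, 0],
    [0, 0, 3, 0, 0, 0],
    [0, 0, 3, 0, 0, 0],
    [0, 0, 2, 0, 0, 0],
    [0, 0, 2, 0, 0, 0],
    [0, 0, 0, 0, 0, 0],
    [0, 0, 0, 0, 0, 0]
  ]
}}

```text
t: 4.12
tcp_pos: [505.8, 76.0, 222.5]
orientation: [-0.0, 0.038, 0.999, -0.0]
contact_force: [0.7, -0.1, -0.2]
width: -0.001
grasp_force: 0.0
```

>>> {"method": "send_rows", "body": {
  "commands": [
    [0, 0, 1, 0, 0, 0],
    [0, 0, 1, 0, 0, 0],
    [0, 0, 0, 0, 0, 0],
    [0, 0, 0, 0, 0, 0]
  ]
}}

```text
t: 4.45
tcp_pos: [505.8, 75.9, 222.2]
orientation: [-0.0, 0.038, 0.999, 0.0]
contact_force: [-5.3, -0.4, 17.4]
width: -0.0
grasp_force: 9.0
```

The rocker is hard on its stop (17 N, fingertips at 48.8 mm). Next I lift, move to the key, and look.

>>> {"method": "send_rows", "body": {
  "commands": [
    [0, 0, -12, 0, 0, 0],
    [0, 0, -24, 0, 0, 0],
    [5.4, -18, 0, 0, 0, 0],
    [5.4, -18, 0, 0, 0, 0],
    [5.3, -18, 0, 0, 0, 0],
    [5.3, -17.8, 0, 0, 0, 0],
    [0, 0, 0, 0, 0, 0],
    [0, 0, 0, 0, 0, 0]
  ]
}}

```text
t: 5.12
tcp_pos: [479.0, 5.3, 256.9]
orientation: [-0.0, 0.039, 0.999, 0.0]
contact_force: [-0.1, 0.1, -0.0]
width: -0.003
grasp_force: 0.0
```

Run:
```python
from h import *
cv2.imwrite("pics/w3.png",imaging.grab_frame("wrist")[:,:,::-1])
s=r.get_state();print(s["t"],s["tcp_pos"],s["contact_force"])
```

```text
5.1667 [479.35126014   6.20356702 256.91361903] [0.21198485 0.57217157 0.11994781]
```

View pics/w3.png

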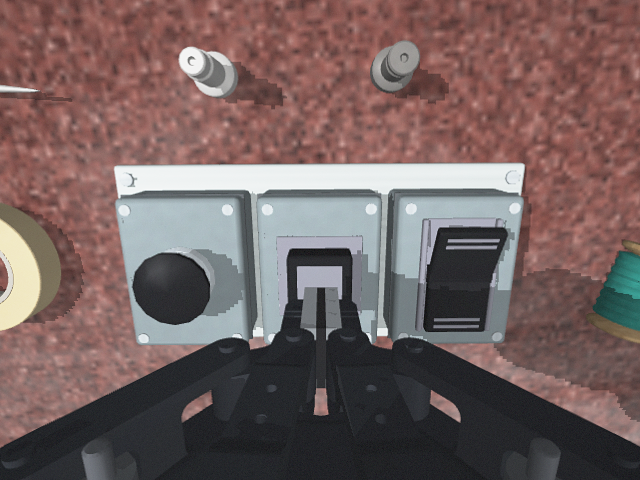

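The rocker is now tipped the other way, with its near end up, and the fingers are centred over the key (column 320). I'll press the key from here.

>>> {"method": "send_rows", "body": {
  "commands": [
    [0, 0, 8, 0, 0, 0],
    [0, 0, 8, 0, 0, 0],
    [0, 0, 6, 0, 0, 0],
    [0, 0, 3, 0, 0, 0],
    [0, 0, 3, 0, 0, 0],
    [0, 0, 3, 0, 0, 0],
    [0, 0, 2.5, 0, 0, 0],
    [0, 0, 1, 0, 0, 0],
    [0, 0, 1, 0, 0, 0],
    [0, 0, 0, 0, 0, 0],
    [0, 0, 0, 0, 0, 0],
    [0, 0, 0, 0, 0, 0]
  ]
}}

```text
t: 6.17
tcp_pos: [479.2, 6.0, 223.2]
orientation: [-0.0, 0.038, 0.999, 0.001]
contact_force: [-8.5, 1.7, 28.5]
width: -0.002
grasp_force: 14.1
```

The key is on its stop (28 N, fingertips at 49.8 mm). The button is next.

>>> {"method": "send_rows", "body": {
  "commands": [
    [0, 0, -12, 0, 0, 0],
    [0, 0, -24, 0, 0, 0],
    [0, -18, 0, 0, 0, 0],
    [0, -18, 0, 0, 0, 0],
    [0, -18, 0, 0, 0, 0],
    [0, -18, 0, 0, 0, 0],
    [0, 0, 0, 0, 0, 0],
    [0, 0, 0, 0, 0, 0]
  ]
}}

```text
t: 6.83
tcp_pos: [473.9, -66.7, 257.2]
orientation: [0.0, 0.039, 0.999, -0.0]
contact_force: [0.3, -0.2, -0.1]
width: -0.0
grasp_force: 0.0
```

Run:
```python
from h import *
cv2.imwrite("pics/w4.png",imaging.grab_frame("wrist")[:,:,::-1])
s=r.get_state();print(s["t"],s["tcp_pos"],s["contact_force"])
```

```text
6.8833 [473.95292304 -65.67739933 257.12286032] [ 0.44106179  0.41123666 -0.26635254]
```

View pics/w4.png

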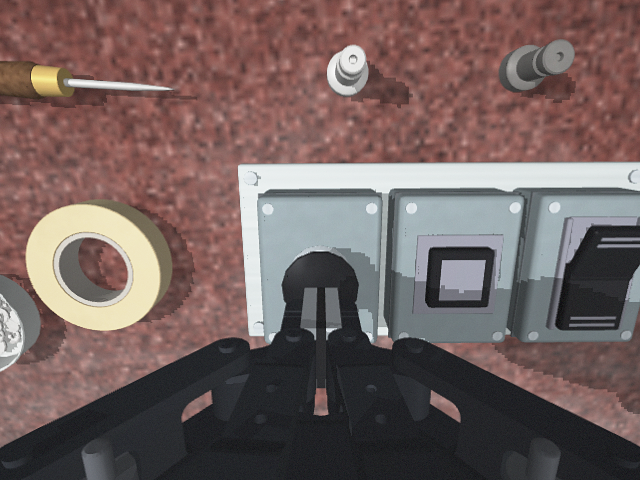

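The key sits low, the rocker is still over, and the button is centred under the fingers at (320,285).

>>> {"method": "send_rows", "body": {
  "commands": [
    [0, 0, 8, 0, 0, 0],
    [0, 0, 8, 0, 0, 0],
    [0, 0, 3, 0, 0, 0],
    [0, 0, 3, 0, 0, 0],
    [0, 0, 3, 0, 0, 0],
    [0, 0, 2.5, 0, 0, 0],
    [0, 0, 1.5, 0, 0, 0],
    [0, 0, 1, 0, 0, 0],
    [0, 0, 0, 0, 0, 0],
    [0, 0, 0, 0, 0, 0],
    [0, 0, 0, 0, 0, 0],
    [0, 0, 0, 0, 0, 0]
  ]
}}

```text
t: 7.88
tcp_pos: [473.7, -65.5, 228.5]
orientation: [-0.0, 0.038, 0.999, 0.001]
contact_force: [-6.6, 3.1, 20.0]
width: -0.001
grasp_force: 10.1
```

>>> {"method": "send_rows", "body": {
  "commands": [
    [0, 0, 0, 0, 0, 0],
    [0, 0, 0, 0, 0, 0],
    [0, 0, 0, 0, 0, 0],
    [0, 0, 0, 0, 0, 0],
    [0, 0, 0, 0, 0, 0],
    [0, 0, 0, 0, 0, 0]
  ]
}}

```text
t: 8.38
tcp_pos: [473.7, -65.5, 228.5]
orientation: [-0.0, 0.038, 0.999, 0.001]
contact_force: [-6.7, 3.5, 20.5]
width: -0.0
grasp_force: 10.1
```

Run:
```python
from h import *
s=r.get_state();print(s["t"],s["tcp_pos"],s["contact_force"])
if s["contact_force"][2]>10 and s["tcp_pos"][2]<229.5: print(r.sign_off())
```

```text
8.3833 [473.67179102 -65.48827832 228.51386949] [-6.69949899  3.50308061 20.49183892]
the job is handed in; nothing more can be done
None
```

I tipped the rocker over, pushed the key in and pressed the button, in that order, then handed in at 8.4 s with the fingers still holding the button on its stop at about 20 N; sign-off returned no verdict.

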